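Shut the filter's water valve and relieve the pressure

TASK

Before the water filter is serviced, shut the blue-wheeled stop valve: turn its star wheel clockwise until it comes up snug on its rubber washer, firmly but without crushing the washer. Then press the red relief button on top of the white filter fully down for a second to let the pressure off, and let go. Leave the red-wheeled valve and everything else as it is.

Things in the scene. Friction and masses are not known exactly. Their poses are not given: they have to be found in the camera images.
- plumbing: Fixed plywood cleat on the table, 150 x 460 x 12 mm high; origin at the centre of its underside, x towards the far side, y along it. The two valves stand on it at x = 0, y = +120 and -120 mm (blue and red may be in either place). The white drain pipe is fixed to it.
- drain_mid (a point): Middle of the white drain pipe (40 mm diameter, 54 mm at its fittings; centre line 190 mm up, 55 mm to +x of the wheel axes). It runs along the cleat's y over the far part of both wheels and goes down to the table 290 mm either side. It bars a gripper from above from a wheel's far half: spokes can be pushed only round the near (-x) side, one after another.
- blue_valve: Brass stop valve of the cold feed, fixed, axes as the cleat's. Origin on the wheel's upright axis, on the cleat's top. Its round bonnet under the wheel is 64 mm in diameter; the bonnet's top lies 14 mm below the middle of the spokes. At 1.5 to 3.5 rad of closing from the start (hidden, different each time) the wheel comes up on the rubber washer inside.
- blue_wheel: Star handwheel: dark domed hub 48 mm in diameter (top 17 mm above the spokes' middle), five blue spokes 13 mm wide, 15 mm high, reaching 62 mm from the axis, 72 degrees apart. Origin on the axis at the spokes' middle height (100 mm above the table); z up, x along one spoke. Closes clockwise from above. Running friction: about 4 N of push 50 mm from the axis; stays where it is left.
- blue_wheel_spoke (a point): Point on a blue spoke (wheel's x axis), 55 mm from the axis. Once on the washer, the push at 50 mm grows 0.7 to 1 N per mm. Shut: push held about half a second at 4 N or more above running friction (aim at 12 to 13 N in all at 50 mm). 16 N above friction (20 N in all) crushes the washer. Let go, it springs back a few mm and stays snug; do not turn it back.
- red_valve: Hot water valve, the same as the blue one in every size, on the same cleat; to be left alone.
- red_wheel_spoke (a point): Point on one red spoke of the red valve's star wheel, 55 mm from its axis; this wheel must not be turned.
- filter: Fixed white water filter, upright round housing up to 107 mm in diameter and 125 mm high, blue band; origin at the centre of its underside. The relief button stands on the centre of its top.
- relief (a joint): Travel of the red relief button, m: 0 up, 0.006 fully down; spring loaded, about 5 N fully down, returns by itself.
- relief_top (a point): Centre of the red button's top face (28 mm diameter); it is pressed straight down.
- detergent: Loose big bottle with yellow cap, 84 mm diameter, 230 mm high; origin under its centre. Leave standing.
- aerosol: Loose green spray can, 60 mm diameter, 170 mm high; origin under its centre. Leave standing.
- sprayer: Loose trigger spray bottle, 84 mm diameter, 212 mm high, its nozzle reaching 55 mm from its axis; origin under its centre. Leave standing.
- carton: Loose cardboard box 50 x 90 x 35 mm high; origin under its centre. Leave alone.
- scrubber: Loose scrubbing brush block 130 x 45 x 40 mm high; origin under its centre. Leave alone.
- drops: Loose small white bottle, 44 mm diameter, 100 mm high; origin under its centre. Leave standing.
Mind the look-alikes: they are no part of the job. What is shaped like the filter but green is not meant.

How it is judged:
By the outcome, as a careful person would: the job done as asked, in the order asked, and still so for the second after the job is handed in, with the robot touching nothing.
It also fails if it takes over 72 s, if anything falls off the work surface, if the arm or the gripper's body presses on something with over 40 N, if the wrist force passes 120 N, or if a joint passes its speed limit or range.

ROBOT

A 7-joint arm with a two-finger parallel gripper is mounted at the origin on the work surface. World frame = base frame: x ahead of the robot, y to its left, z up, the work surface at z = 0. Lengths are in m, angles in rad, forces in N, time in s.
With the tool pointing down it reaches from about 0.35 to 0.9 m from the base axis. Payload 7.2 kg.
Tool frame: the origin (TCP) lies on the centre line of the jaws, within the pads' length; the fingertips stand 25 mm ahead of it and the grasp point (between the pads) lies 6 mm ahead of it (robot.tips_ahead is the distance from the TCP to the fingertips, in m); z points along the fingers, y is the line along which they close (so a half turn about z gives the same grasp; the last joint's range is limited). The gripper opens to 85 mm and grips with 20 to 120 N. Pads are 22 mm wide; open, the fingers measure 114 mm over their backs; the gripper's body (76 mm by 85 mm) begins 54 mm behind the grasp point. The pads swing forward as they close: fully open they stand 13 mm farther back than shut.
Start: joints at [-1.299, 0.411, -0.013, 1.596, 0.006, 1.134, -0.082], TCP at [0.208, 0.589, 0.256] pointing down, gripper open.
Joint ranges: [-2.95, 2.95], [-0.29, 1.99], [-1.47, 1.44], [0.14, 2.54], [-1.03, 4.17], [0.13, 1.85], [-2.86, 2.86]. Speed limits (rad/s): [2.39, 2.39, 3.01, 3.01, 3.14, 3.14, 3.14].

INTERFACE

Orientations are given as a rotation vector (axis times angle).
In Python, from plant import readout, optics, ticket, robot gives the robot as it stands.
- The arm moves only by the tool move_arm, never from a script. Its arguments are lists of equal length, an entry for each row: "xyz": the shift along the world's x, y, z in cm, a list of three; "rot": the turn, a rotation vector about the world's x, y, z in degrees, a list of three; "grip": the opening, from 0 (shut) to 1 (fully open). A call has exactly 8 rows; each row is the pose to reach, as a shift and turn from the pose commanded when the call began; what a row does not reach only later rows make up. A row lasts 1/10 s, in which the tool goes at most 50 mm and 8.59 degrees, less where a joint would pass 70% of its speed; a pose out of reach is approached as far as the arm can. A call with a gripper value outside its range is refused whole. The fingers move at their own pace and stop on an object; "squeeze" is the grip in N (left out, the last holds). Time passes only in rows, so rows that repeat a pose let the fingers close, or fill a call up. It gives the time, the measured TCP pose, the force, the opening and the grip force at its end, in the units of the state.
- readout.get_state(): the state, without advancing time (a new reading comes with each control period).
- optics.camera(name): name is "scene" or "side" or "wrist"; returns a dict with "img" (480x640x3 uint8, red, green, blue), "depth" (480x640 float32, m along the optical axis (not along the pixel's ray), 0 where there is no reading), "fx", "fy", "cx", "cy" (pixels), "distortion" ([k1, k2, p1, p2, k3] as OpenCV has them; the pictures are not rectified), "pose" (4x4, takes a point from camera to world coordinates). Camera axes: x right, y down, z forward; pixel columns grow to the right and rows downward; lengths in m; the calibration is good to about 2 mm. A picture is of the moment at which its call begins.
- ticket.close_job(): hands the job in; it is judged then, once.
The state is a dict: "clock": time; "q": joint angles; "qvel": joint speeds; "effort": joint torques, N m; "tool_pos": TCP position; "tcp_rot": TCP orientation; "ft_force": force on the tool from outside, world axes, zero at the start; "wrist_torque": the same for the moment, N m; "grip_width": opening from 0.0 (shut) to 1.0 (fully open); "finger_force": force on a finger pad.
Only numpy, scipy, OpenCV 4.12 (cv2) and the standard library are available. Lean on these libraries where they do the work, as an engineer would, in place of code of your own. Each camera call takes 0.05 s, during which the arm holds its last target. There are 200 camera calls.

## Working session

There is one attempt and no reset: what is moved stays moved. The work goes in short steps, Python scripts to look and compute and a tool call to move; the robot and the scene stay as the last step left them, time stands still between calls to the robot, and variables do not carry over. Pictures are saved under pics/ and viewed, at most 10 in all, crops included, and the job is handed in when it is done.

Besides the shell and the picture viewer there is one more tool, called after ">>>" as name(argument=value, ...) on one line, values as JSON. move_arm: Moves the arm, as the interface text tells. Its arguments: {"type":"object","properties":{"xyz":{"type":"array"},"rot":{"type":"array"},"grip":{"type":"array"},"squeeze":{"type":"number"}},"required":["xyz","rot","grip"]}

```bash
mkdir -p pics; cat > h.py <<'E'
import numpy as np, cv2
from plant import readout, optics, ticket, robot
def world(c,u,v):
    "pixel arrays -> world points through depth"
    u=np.atleast_1d(u).astype(int);v=np.atleast_1d(v).astype(int)
    d=c['depth'][v,u]
    K=np.array([[c['fx'],0,c['cx']],[0,c['fy'],c['cy']],[0,0,1]])
    n=cv2.undistortPoints(np.stack([u,v],1).astype(np.float64)[:,None],K,np.array(c['distortion']))[:,0]
    p=np.c_[n*d[:,None],d]
    T=np.array(c['pose']); return p@T[:3,:3].T+T[:3,3], d>0
def save(c,name,crop=None,s=1):
    im=c['img'][:,:,::-1]
    if crop: im=im[crop[1]:crop[3],crop[0]:crop[2]]
    cv2.imwrite('pics/'+name,cv2.resize(im,None,fx=s,fy=s))
E
python3 - <<'E'
from h import *
import pickle
C={n:optics.camera(n) for n in('scene','side')}
pickle.dump(C,open('c0.pkl','wb'))
for n in C: save(C[n],n+'0.png'); print(n,np.round(C[n]['pose'],3).tolist())
s=readout.get_state(); print(s['clock'],s['tool_pos'],s['tcp_rot'],s['ft_force'])
E
```

```text
scene [[0.74, 0.558, -0.375, 1.168], [0.672, -0.605, 0.428, -0.703], [0.012, -0.568, -0.823, 1.561], [0.0, 0.0, 0.0, 1.0]]
side [[-0.963, -0.128, 0.238, 0.232], [-0.269, 0.521, -0.81, 1.05], [-0.021, -0.844, -0.536, 0.804], [0.0, 0.0, 0.0, 1.0]]
0.1 [0.20817735 0.58886965 0.25552527] [-5.31081016e-01 -3.09621714e+00  2.32636592e-03] [ 0.47141087 -0.79390178  0.7063178 ]
```

View pics/scene0.png

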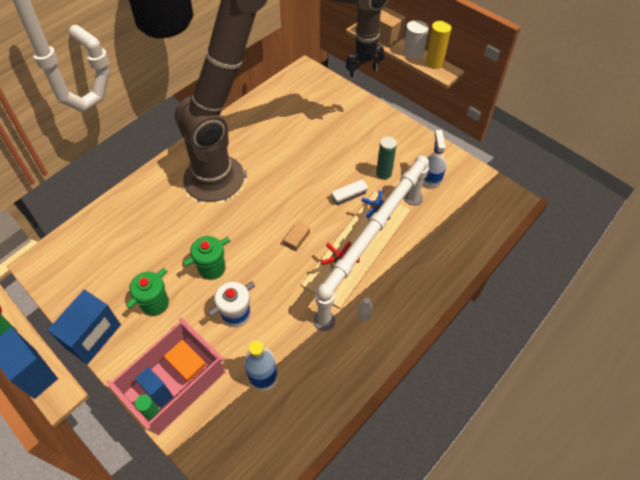

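View pics/side0.png

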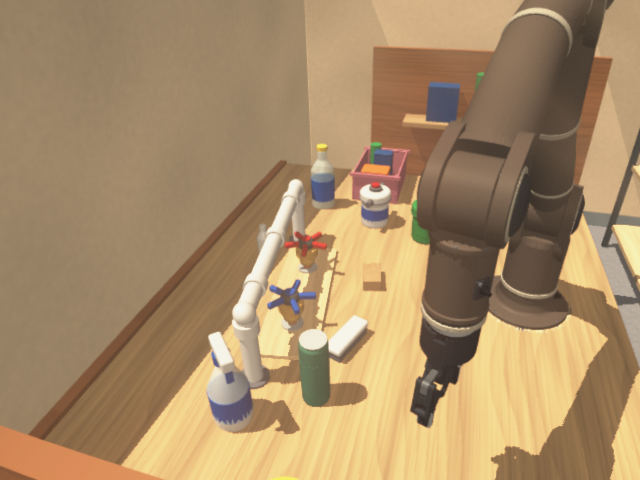

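The scene view shows the blue wheel at (375,204), the red wheel at (341,254) and the white filter's button at (231,294). The look-alikes are two green pots with red tops at (205,246) and (144,284), plus the red wheel. In the side view, blue is at (290,296), red at (306,243) and the filter at (375,190). I choose the blue star wheel and the white housing.

```bash
cat > m.py <<'E'
from h import *
import pickle
C=pickle.load(open('c0.pkl','rb'))
def mask(c,col,box):
    h=cv2.cvtColor(c['img'],cv2.COLOR_RGB2HSV).astype(int); H,S,V=h[...,0],h[...,1],h[...,2]
    if col=='blue': m=(H>105)&(H<130)&(S>120)&(V>60)
    else: m=((H<6)|(H>174))&(S>170)&(V>90)
    k=np.zeros_like(m);k[box[1]:box[3],box[0]:box[2]]=1
    return m&k
for n,col,box,what in [('side','blue',(255,275,325,325),'bluewheel'),('scene','blue',(355,185,400,225),'bluewheel'),('side','red',(280,225,335,262),'redwheel'),('scene','red',(315,235,370,275),'redwheel'),('scene','red',(220,285,245,302),'button'),('side','red',(365,178,390,192),'button')]:
    c=C[n];v,u=np.nonzero(mask(c,col,box));p,ok=world(c,u,v);p=p[ok]
    print(n,what,len(u),'px',u.mean().round(1),v.mean().round(1),'med',np.median(p,0).round(4),'lo',np.percentile(p,5,axis=0).round(3),'hi',np.percentile(p,95,axis=0).round(3))
    if 'wheel' in what:
        q=p[abs(p[:,2]-.105)<.012,:2]
        (x,y),_=cv2.minEnclosingCircle(q.astype(np.float32)[:,None]); print('  circ',x,y,_)
for n,pts in {'scene':dict(aer=(388,142),carton=(297,232),scrub=(349,188),drops=(366,300),det=(257,348),spr=(438,140)),'side':dict(aer=(313,340),scrub=(346,333),carton=(371,268),drops=(262,230),sprnoz=(214,345),spr=(222,355))}.items():
    for k,(u,v) in pts.items(): print(n,k,world(C[n],u,v)[0][0].round(3))
save(C['side'],'crop_side.png',(240,210,400,350),4)
E
python3 m.py
```

```text
side bluewheel 1 px 272.0 287.0 med [0.6207 0.2304 0.105 ] lo [0.621 0.23  0.105] hi [0.621 0.23  0.105]
  circ 0.6206529140472412 0.2304457277059555 9.999999747378752e-05
scene bluewheel 117 px 373.8 203.2 med [0.5645 0.2367 0.11  ] lo [0.526 0.193 0.101] hi [0.576 0.287 0.123]
  circ 0.5570029020309448 0.23781834542751312 0.05676008015871048
side redwheel 100 px 311.5 241.4 med [0.5813 0.0159 0.1057] lo [ 0.55  -0.034  0.102] hi [0.652 0.038 0.116]
  circ 0.6045352220535278 0.01157617848366499 0.059953123331069946
scene redwheel 172 px 335.6 253.2 med [0.5967 0.0102 0.1094] lo [ 0.559 -0.04   0.101] hi [0.613 0.057 0.121]
  circ 0.6071402430534363 0.010010788217186928 0.060202695429325104
scene button 56 px 229.9 292.6 med [ 0.4729 -0.3193  0.1463] lo [ 0.463 -0.329  0.142] hi [ 0.485 -0.309  0.151]
side button 24 px 375.0 184.5 med [ 0.4687 -0.3127  0.1451] lo [ 0.46  -0.328  0.143] hi [ 0.478 -0.307  0.148]
scene aer [0.452 0.438 0.173]
scene carton [0.415 0.017 0.038]
scene scrub [0.423 0.274 0.044]
scene drops [ 0.765 -0.05   0.1  ]
scene det [ 0.683 -0.403  0.226]
scene spr [0.586 0.539 0.203]
side aer [0.448 0.439 0.168]
side scrub [0.423 0.273 0.038]
side carton [ 0.418 -0.003  0.035]
side drops [ 0.761 -0.04   0.09 ]
side sprnoz [0.601 0.539 0.212]
side spr [0.577 0.556 0.21 ]
```

View pics/crop_side.png

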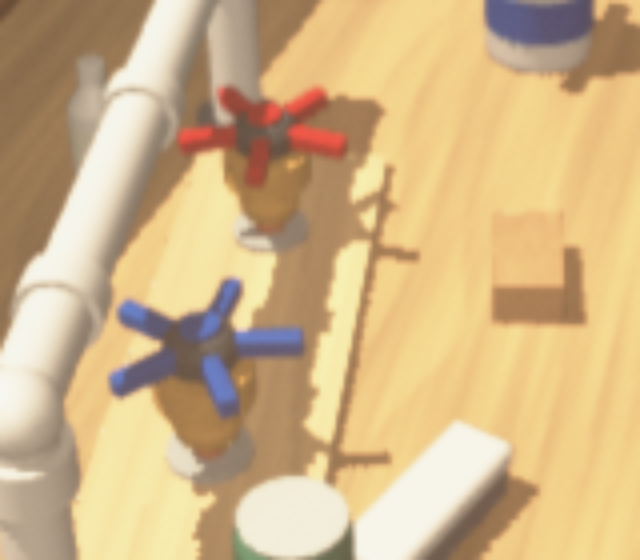

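The crop shows the whole blue star wheel, with its hub at crop (205,345), which is side pixel (291,296). The five spoke tips sit at crop (300,342), (228,405), (120,382), (128,312) and (232,290). The red wheel is separate, at crop (265,132).

```bash
cat > m2.py <<'E'
from h import *
import sys,pickle
def fitwheel(c,box):
    h=cv2.cvtColor(c['img'],cv2.COLOR_RGB2HSV).astype(int); H,S,V=h[...,0],h[...,1],h[...,2]
    m=(H>100)&(H<135)&(S>90)&(V>50); k=np.zeros_like(m);k[box[1]:box[3],box[0]:box[2]]=1
    v,u=np.nonzero(m&k);p,ok=world(c,u,v);p=p[ok&(abs(p[:,2]-.105)<.010)]
    return p
def star(p):
    from scipy.optimize import minimize
    # coarse: centre + phase so that points lie on five spokes (lateral residual)
    def f(x):
        d=p[:,:2]-x[:2]; r=np.hypot(*d.T); a=np.arctan2(d[:,1],d[:,0])-x[2]
        a=(a+np.pi/5)%(2*np.pi/5)-np.pi/5
        lat=r*np.sin(a); return np.mean(np.minimum(abs(lat),.015)**2)*1e6+1e6*np.mean(np.maximum(r-.063,0)**2)
    b=None
    c0=(p[:,:2].max(0)+p[:,:2].min(0))/2
    for ph in np.arange(0,72,12):
        r=minimize(f,[*c0,np.radians(ph)],method='Nelder-Mead',options=dict(initial_simplex=[[*c0,np.radians(ph)],[c0[0]+.01,c0[1],np.radians(ph)],[c0[0],c0[1]+.01,np.radians(ph)],[*c0,np.radians(ph+8)]]))
        if b is None or r.fun<b.fun:b=r
    return b.x[:2].round(4),np.degrees(b.x[2])%72,b.fun
if __name__=='__main__':
    C=pickle.load(open('c0.pkl','rb'))
    a=fitwheel(C['side'],(255,270,325,325));print(len(a),star(a))
    b=fitwheel(C['scene'],(355,185,400,225));print(len(b),star(b))
    print(star(np.r_[a,b]))
    # red wheel centre gives the cleat direction
    from m import mask
    q=[]
    for n,box in(('side',(275,225,335,262)),('scene',(315,235,370,275))):
        c=C[n];v,u=np.nonzero(mask(c,'red',box));p,ok=world(c,u,v);q.append(p[ok&(abs(p[:,2]-.105)<.01)]);print(star(q[-1]))
    print(star(np.vstack(q)))
E
python3 m2.py | grep '(array\|^('
```

```text
123 (array([0.568 , 0.2497]), np.float64(53.23271851276226), np.float64(7.120825430651214))
108 (array([0.573 , 0.2454]), np.float64(52.76931265364226), np.float64(12.360188536770362))
(array([0.5706, 0.2485]), np.float64(54.16772277013384), np.float64(13.368366214329178))
(array([0.6051, 0.0121]), np.float64(28.987755103507343), np.float64(15.053086638997138))
(array([0.6088, 0.0095]), np.float64(29.392009299260828), np.float64(12.667696937255508))
(array([0.608 , 0.0117]), np.float64(29.853517331529698), np.float64(15.986313281513816))
```

The valve axes are 239.5 mm apart against 240 nominal. Blue is at (0.570, 0.2475) with spokes at 53° + 72k, and the near side is world 189°. I'll put the shut fingers at radius 50 mm and 233°, between the spokes at 197° and 269°.

>>> move_arm(xyz=[[2,-2.3,0],[5,-6,0],[9,-10,0],[12.5,-14,0],[16,-18,0],[19,-22,0],[22.5,-26,0],[25,-29,0]], rot=[[0,0,7],[0,0,15],[0,0,23],[0,0,31],[0,0,39],[0,0,47],[0,0,55],[0,0,62]], grip=[0,0,0,0,0,0,0,0])

```text
clock: 0.9
tool_pos: [0.449, 0.3098, 0.2561]
tcp_rot: [1.141, -2.927, -0.0]
ft_force: [0.7, 0.4, -0.1]
grip_width: 0.004
finger_force: 0.0
```

>>> move_arm(xyz=[[3,-3.4,0],[6,-6.5,0],[8.2,-9.1,0],[8.2,-9.1,-2],[8.2,-9.1,-5],[8.2,-9.1,-8],[8.2,-9.1,-9.2],[8.2,-9.1,-9.2]], rot=[[0,0,4],[0,0,8],[0,0,10.5],[0,0,10.5],[0,0,10.5],[0,0,10.5],[0,0,10.5],[0,0,10.5]], grip=[0,0,0,0,0,0,0,0])

```text
clock: 1.7
tool_pos: [0.5293, 0.2199, 0.1626]
tcp_rot: [1.394, -2.811, -0.0]
ft_force: [-0.6, -0.1, 0.3]
grip_width: -0.003
finger_force: 0.0
```

```bash
python3 - <<'E'
from h import *
c=optics.camera('wrist');save(c,'w1.png')
d=optics.camera('side');save(d,'s1.png',(220,200,420,350),3)
cv2.imwrite('pics/both1.png',np.vstack([cv2.resize(cv2.imread('pics/w1.png'),(400,300)),cv2.resize(cv2.imread('pics/s1.png'),(400,300))]))
s=readout.get_state();print(s['tool_pos'],s['ft_force'])
E
```

```text
[0.53077616 0.22065503 0.16511385] [0.62083148 0.11174257 0.19507349]
```

View pics/both1.png

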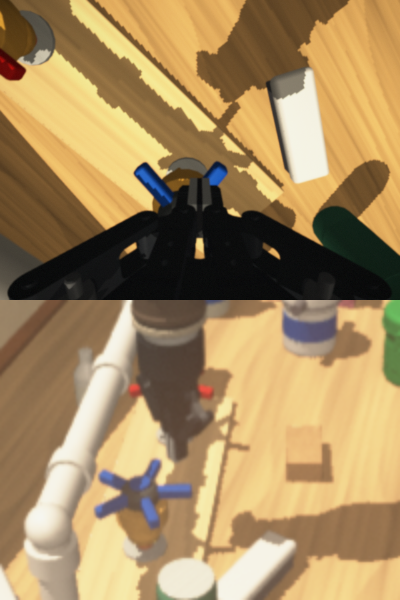

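The wrist view (top) shows the fingers between two blue spokes, at (152,185) and (217,174). The side view (bottom) shows the tips on the near side of the wheel at (178,450). The tool is still 9 and 13 mm short in x and y, so I'll correct that and descend.

>>> move_arm(xyz=[[0.9,-1.3,0],[0.9,-1.3,0],[0.9,-1.3,-1],[0.9,-1.3,-2],[0.9,-1.3,-3.5],[0.9,-1.3,-5],[0.9,-1.3,-5.3],[0.9,-1.3,-5.3]], rot=[[0,0,0],[0,0,0],[0,0,0],[0,0,0],[0,0,0],[0,0,0],[0,0,0],[0,0,0]], grip=[0,0,0,0,0,0,0,0])

```text
clock: 2.6
tool_pos: [0.5387, 0.2073, 0.1103]
tcp_rot: [1.396, -2.812, -0.0]
ft_force: [0.2, 0.3, 0.2]
grip_width: 0.003
finger_force: 0.0
```

```bash
cat >> h.py <<'E'
C=np.array([.570,.2475])
def arc(frm,to,n=8,r=.05):
    "rows: shift in cm and turn in deg, finger angle frm->to about the wheel"
    s=readout.get_state();R=np.array(s['tcp_rot'])
    p=np.array(s['tool_pos'])[:2]
    print('at',s['tool_pos'],'ang',np.degrees(np.arctan2(*(p-C)[::-1]))%360,'r',np.hypot(*(p-C)),'toolx',2*np.degrees(np.arctan2(R[1],R[0]))%360)
    for a in np.linspace(frm,to,n+1)[1:]:
        t=np.radians(a);q=C+r*np.array([np.cos(t),np.sin(t)])
        f=np.radians(frm);q0=C+r*np.array([np.cos(f),np.sin(f)])
        print(((q-q0)*100).round(2),round(a-frm,1))
def ten():
    s=readout.get_state();p=np.array(s['tool_pos'])[:2]-C;r=np.hypot(*p);t=np.array([p[1],-p[0]])/r # cw direction
    F=np.array(s['ft_force']);print('clock',s['clock'],'push',-(F[:2]@t),'radial',F[:2]@p/r,'Fz',F[2],'ang',np.degrees(np.arctan2(p[1],p[0]))%360,'r',r,'tauz',s['wrist_torque'])
E
python3 -c "
from h import *
ten();arc(233,189);arc(189,150)"
```

```text
clock 2.6 push -0.05299039776115493 radial -0.3973790757649629 Fz 0.16521175490968426 ang 232.0377063716861 r 0.05093102305526889 tauz [ 0.01125582 -0.06688812  0.02327351]
at [0.53867015 0.20734518 0.11033953] ang 232.0377063716861 r 0.05093102305526889 toolx 232.78266518555353
[-0.37  0.31] -5.5
[-0.71  0.65] -11.0
[-1.01  1.02] -16.5
[-1.28  1.42] -22.0
[-1.5   1.84] -27.5
[-1.69  2.28] -33.0
[-1.83  2.74] -38.5
[-1.93  3.21] -44.0
at [0.53867015 0.20734518 0.11033953] ang 232.0377063716861 r 0.05093102305526889 toolx 232.78266518555353
[-0.05  0.42] -4.9
[-0.06  0.85] -9.8
[-0.04  1.27] -14.6
[0.02 1.69] -19.5
[0.12 2.11] -24.4
[0.25 2.51] -29.2
[0.41 2.91] -34.1
[0.61 3.28] -39.0
```

Inside the gap with no contact. First stroke, about 44° of finger motion.

>>> move_arm(xyz=[[-0.37,0.31,0],[-0.71,0.65,0],[-1.01,1.02,0],[-1.28,1.42,0],[-1.5,1.84,0],[-1.69,2.28,0],[-1.83,2.74,0],[-1.93,3.21,0]], rot=[[0,0,-5.5],[0,0,-11],[0,0,-16.5],[0,0,-22],[0,0,-27.5],[0,0,-33],[0,0,-38.5],[0,0,-44]], grip=[0,0,0,0,0,0,0,0])

```text
clock: 3.4
tool_pos: [0.5202, 0.2381, 0.1118]
tcp_rot: [0.232, -3.133, 0.002]
ft_force: [0.0, -5.0, 0.8]
grip_width: -0.0
finger_force: 2.3
```

```bash
python3 -c "
from h import *
ten()"
```

```text
clock 3.4 push 4.96703412248559 radial 0.9095767449634916 Fz 0.8267650929986251 ang 190.67335361325752 r 0.05066668467212892 tauz [-0.93280007  0.01623755  0.01004129]
```

Pushing with 5 N of running friction, as predicted. Next, finger 189° to 150°.

>>> move_arm(xyz=[[-0.05,0.42,0],[-0.06,0.85,0],[-0.04,1.27,0],[0.02,1.69,0],[0.12,2.11,0],[0.25,2.51,0],[0.41,2.91,0],[0.61,3.28,0]], rot=[[0,0,-4.9],[0,0,-9.8],[0,0,-14.6],[0,0,-19.5],[0,0,-24.4],[0,0,-29.2],[0,0,-34.1],[0,0,-39]], grip=[0,0,0,0,0,0,0,0])

```text
clock: 4.2
tool_pos: [0.5255, 0.2715, 0.1117]
tcp_rot: [-0.825, -3.03, 0.002]
ft_force: [-3.2, -3.3, 2.0]
grip_width: 0.004
finger_force: 2.3
```

```bash
python3 -c "
from h import *
from m2 import *
ten()
c=optics.camera('side');a=fitwheel(c,(255,270,325,325));print(len(a),star(a))
c=optics.camera('scene');a=fitwheel(c,(355,185,400,225));print(len(a),star(a))"
```

```text
clock 4.2 push 4.455463982095491 radial 1.2613207598199978 Fz 2.0299438170945634 ang 151.64677165621086 r 0.05053580503863904 tauz [-0.68540795  0.58780975  0.00098302]
73 (array([0.5686, 0.2506]), np.float64(54.31794645227512), np.float64(6.231914949930668))
115 (array([0.573 , 0.2451]), np.float64(53.088988085005376), np.float64(10.605246365429027))
```

The wheel has turned about 71° and the spokes are at 53–54° + 72k again. Now back off, lift, and return to 233°.

```bash
python3 -c "
from h import *
arc(150,206,7);arc(206,233,4);arc(233,207);arc(207,189)"
```

```text
at [0.52591187 0.27209035 0.1115972 ] ang 150.84921201081656 r 0.050482163116041326 toolx 149.7123403967425
[-0.31 -0.63] 8.0
[-0.52 -1.29] 16.0
[-0.64 -1.98] 24.0
[-0.67 -2.67] 32.0
[-0.59 -3.37] 40.0
[-0.43 -4.05] 48.0
[-0.16 -4.69] 56.0
at [0.52591187 0.27209035 0.1115972 ] ang 150.84921201081656 r 0.050482163116041326 toolx 149.7123403967425
[ 0.29 -0.51] 6.8
[ 0.64 -0.99] 13.5
[ 1.04 -1.42] 20.2
[ 1.48 -1.8 ] 27.0
at [0.52591187 0.27209035 0.1115972 ] ang 150.84921201081656 r 0.050482163116041326 toolx 149.7123403967425
[-0.22  0.18] -3.2
[-0.43  0.37] -6.5
[-0.63  0.57] -9.8
[-0.82  0.78] -13.0
[-1.  1.] -16.2
[-1.16  1.23] -19.5
[-1.31  1.47] -22.8
[-1.45  1.72] -26.0
at [0.52591187 0.27209035 0.1115972 ] ang 150.84921201081656 r 0.050482163116041326 toolx 149.7123403967425
[-0.09  0.18] -2.2
[-0.16  0.36] -4.5
[-0.24  0.54] -6.8
[-0.3   0.72] -9.0
[-0.36  0.91] -11.2
[-0.41  1.1 ] -13.5
[-0.45  1.29] -15.8
[-0.48  1.49] -18.0
```

>>> move_arm(xyz=[[-0.31,-0.63,0],[-0.31,-0.63,3.5],[-0.31,-0.63,3.5],[-0.64,-1.98,3.5],[-0.67,-2.67,3.5],[-0.59,-3.37,3.5],[-0.43,-4.05,3.5],[-0.16,-4.69,3.5]], rot=[[0,0,8],[0,0,8],[0,0,16],[0,0,24],[0,0,32],[0,0,40],[0,0,48],[0,0,56]], grip=[0,0,0,0,0,0,0,0])

```text
clock: 5.1
tool_pos: [0.5249, 0.2255, 0.1471]
tcp_rot: [-0.714, 3.058, 0.001]
ft_force: [-0.2, -0.3, 0.4]
grip_width: -0.003
finger_force: 0.0
```

>>> move_arm(xyz=[[0.29,-0.51,0],[0.64,-0.99,0],[1.04,-1.42,0],[1.48,-1.8,0],[1.48,-1.8,0],[1.48,-1.8,-1.5],[1.48,-1.8,-3.5],[1.48,-1.8,-3.5]], rot=[[0,0,7],[0,0,14],[0,0,21],[0,0,27],[0,0,27],[0,0,27],[0,0,27],[0,0,27]], grip=[0,0,0,0,0,0,0,0])

```text
clock: 5.9
tool_pos: [0.5379, 0.2072, 0.1095]
tcp_rot: [1.393, -2.812, -0.001]
ft_force: [-0.8, 0.6, -0.8]
grip_width: 0.002
finger_force: 0.0
```

```bash
python3 -c "
from h import *
ten()"
```

```text
clock 5.9 push -1.0183890327968688 radial 0.019300847765172807 Fz -0.7687317860979371 ang 231.4058838254375 r 0.0515203161666602 tauz [-0.00467308  0.04730541 -0.03526766]
```

>>> move_arm(xyz=[[-0.22,0.18,0],[-0.43,0.37,0],[-0.63,0.57,0],[-0.82,0.78,0],[-1.0,1.0,0],[-1.16,1.23,0],[-1.31,1.47,0],[-1.45,1.72,0]], rot=[[0,0,-3.2],[0,0,-6.5],[0,0,-9.8],[0,0,-13],[0,0,-16.2],[0,0,-19.5],[0,0,-22.8],[0,0,-26]], grip=[0,0,0,0,0,0,0,0])

```text
clock: 6.7
tool_pos: [0.5255, 0.2235, 0.1124]
tcp_rot: [-0.72, 3.057, -0.002]
ft_force: [3.0, -4.3, 0.0]
grip_width: 0.002
finger_force: 2.2
```

```bash
python3 -c "
from h import *
ten();arc(207,198);arc(198,189);arc(189,180);arc(180,171);arc(171,162);arc(162,153)"
```

```text
clock 6.7 push 5.181695848561108 radial -0.5711258294384814 Fz 0.007427301153167087 ang 208.3394814372106 r 0.05051866670710903 tauz [-0.88503172 -0.31540925 -0.02513809]
at [0.52553597 0.22351905 0.11236328] ang 208.3394814372106 r 0.05051866670710903 toolx 206.50547864151935
[-0.04  0.09] -1.1
[-0.09  0.18] -2.2
[-0.13  0.27] -3.4
[-0.16  0.36] -4.5
[-0.2   0.45] -5.6
[-0.24  0.54] -6.8
[-0.27  0.63] -7.9
[-0.3   0.72] -9.0
at [0.52553597 0.22351905 0.11236328] ang 208.3394814372106 r 0.05051866670710903 toolx 206.50547864151935
[-0.03  0.09] -1.1
[-0.06  0.19] -2.2
[-0.08  0.28] -3.4
[-0.11  0.38] -4.5
[-0.13  0.47] -5.6
[-0.15  0.57] -6.8
[-0.17  0.67] -7.9
[-0.18  0.76] -9.0
at [0.52553597 0.22351905 0.11236328] ang 208.3394814372106 r 0.05051866670710903 toolx 206.50547864151935
[-0.01  0.1 ] -1.1
[-0.03  0.19] -2.2
[-0.04  0.29] -3.4
[-0.05  0.39] -4.5
[-0.05  0.49] -5.6
[-0.06  0.59] -6.8
[-0.06  0.68] -7.9
[-0.06  0.78] -9.0
at [0.52553597 0.22351905 0.11236328] ang 208.3394814372106 r 0.05051866670710903 toolx 206.50547864151935
[0.  0.1] -1.1
[0.  0.2] -2.2
[0.01 0.29] -3.4
[0.02 0.39] -4.5
[0.02 0.49] -5.6
[0.03 0.59] -6.8
[0.05 0.69] -7.9
[0.06 0.78] -9.0
at [0.52553597 0.22351905 0.11236328] ang 208.3394814372106 r 0.05051866670710903 toolx 206.50547864151935
[0.02 0.1 ] -1.1
[0.03 0.19] -2.2
[0.05 0.29] -3.4
[0.08 0.39] -4.5
[0.1  0.48] -5.6
[0.13 0.58] -6.8
[0.15 0.67] -7.9
[0.18 0.76] -9.0
at [0.52553597 0.22351905 0.11236328] ang 208.3394814372106 r 0.05051866670710903 toolx 206.50547864151935
[0.03 0.09] -1.1
[0.06 0.19] -2.2
[0.1  0.28] -3.4
[0.14 0.37] -4.5
[0.17 0.46] -5.6
[0.21 0.55] -6.8
[0.26 0.64] -7.9
[0.3  0.72] -9.0
```

>>> move_arm(xyz=[[-0.04,0.09,0],[-0.09,0.18,0],[-0.13,0.27,0],[-0.16,0.36,0],[-0.2,0.45,0],[-0.24,0.54,0],[-0.27,0.63,0],[-0.3,0.72,0]], rot=[[0,0,-1.1],[0,0,-2.2],[0,0,-3.4],[0,0,-4.5],[0,0,-5.6],[0,0,-6.8],[0,0,-7.9],[0,0,-9]], grip=[0,0,0,0,0,0,0,0])

```text
clock: 7.5
tool_pos: [0.5218, 0.2318, 0.1113]
tcp_rot: [0.483, -3.104, -0.0]
ft_force: [1.2, -4.9, 3.1]
grip_width: -0.004
finger_force: 2.2
```

>>> move_arm(xyz=[[-0.03,0.09,0],[-0.06,0.19,0],[-0.08,0.28,0],[-0.11,0.38,0],[-0.13,0.47,0],[-0.15,0.57,0],[-0.17,0.67,0],[-0.18,0.76,0]], rot=[[0,0,-1.1],[0,0,-2.2],[0,0,-3.4],[0,0,-4.5],[0,0,-5.6],[0,0,-6.8],[0,0,-7.9],[0,0,-9]], grip=[0,0,0,0,0,0,0,0])

```text
clock: 8.3
tool_pos: [0.5199, 0.2394, 0.1113]
tcp_rot: [0.238, -3.132, 0.0]
ft_force: [0.5, -5.4, 3.0]
grip_width: -0.005
finger_force: 2.2
```

>>> move_arm(xyz=[[-0.01,0.1,0],[-0.03,0.19,0],[-0.04,0.29,0],[-0.05,0.39,0],[-0.05,0.49,0],[-0.06,0.59,0],[-0.06,0.68,0],[-0.06,0.78,0]], rot=[[0,0,-1.1],[0,0,-2.2],[0,0,-3.4],[0,0,-4.5],[0,0,-5.6],[0,0,-6.8],[0,0,-7.9],[0,0,-9]], grip=[0,0,0,0,0,0,0,0])

```text
clock: 9.1
tool_pos: [0.5193, 0.2473, 0.1112]
tcp_rot: [-0.009, -3.141, -0.0]
ft_force: [-1.3, -4.5, 3.5]
grip_width: 0.001
finger_force: 2.2
```

>>> move_arm(xyz=[[0,0.1,0],[0,0.2,0],[0.01,0.29,0],[0.02,0.39,0],[0.02,0.49,0],[0.03,0.59,0],[0.05,0.69,0],[0.06,0.78,0]], rot=[[0,0,-1.1],[0,0,-2.2],[0,0,-3.4],[0,0,-4.5],[0,0,-5.6],[0,0,-6.8],[0,0,-7.9],[0,0,-9]], grip=[0,0,0,0,0,0,0,0])

```text
clock: 9.9
tool_pos: [0.5199, 0.2551, 0.1113]
tcp_rot: [-0.255, -3.131, -0.0]
ft_force: [-2.8, -4.2, 2.8]
grip_width: 0.001
finger_force: 2.2
```

>>> move_arm(xyz=[[0.02,0.1,0],[0.03,0.19,0],[0.05,0.29,0],[0.08,0.39,0],[0.1,0.48,0],[0.13,0.58,0],[0.15,0.67,0],[0.18,0.76,0]], rot=[[0,0,-1.1],[0,0,-2.2],[0,0,-3.4],[0,0,-4.5],[0,0,-5.6],[0,0,-6.8],[0,0,-7.9],[0,0,-9]], grip=[0,0,0,0,0,0,0,0])

```text
clock: 10.7
tool_pos: [0.521, 0.2616, 0.1111]
tcp_rot: [-0.501, -3.1, 0.003]
ft_force: [-4.9, -6.5, 6.7]
grip_width: 0.003
finger_force: 4.5
```

```bash
python3 -c "
from h import *
ten();arc(162,158)"
```

```text
clock 10.7 push 7.625353629530525 radial 2.9239769917431393 Fz 6.689364760531818 ang 163.89389083392663 r 0.050973883257983146 tauz [-1.39738307  1.11594972 -0.00358841]
at [0.52102686 0.26164103 0.11113165] ang 163.89389083392663 r 0.050973883257983146 toolx 161.64841811440846
[0.01 0.04] -0.5
[0.03 0.08] -1.0
[0.04 0.12] -1.5
[0.06 0.17] -2.0
[0.07 0.21] -2.5
[0.09 0.25] -3.0
[0.1  0.29] -3.5
[0.12 0.33] -4.0
```

Push rises above running friction, so the wheel is on the washer. Smaller steps now.

>>> move_arm(xyz=[[0.01,0.04,0],[0.03,0.08,0],[0.04,0.12,0],[0.06,0.17,0],[0.07,0.21,0],[0.09,0.25,0],[0.1,0.29,0],[0.12,0.33,0]], rot=[[0,0,-0.5],[0,0,-1],[0,0,-1.5],[0,0,-2],[0,0,-2.5],[0,0,-3],[0,0,-3.5],[0,0,-4]], grip=[0,0,0,0,0,0,0,0])

```text
clock: 11.5
tool_pos: [0.5217, 0.2644, 0.111]
tcp_rot: [-0.608, -3.079, 0.004]
ft_force: [-6.7, -7.2, 8.0]
grip_width: -0.003
finger_force: 5.6
```

```bash
python3 -c "
from h import *
ten();arc(158,155)"
```

```text
clock 11.5 push 9.026396729880561 radial 3.97889849352186 Fz 7.970212302169066 ang 160.70269286029384 r 0.05117948045847204 tauz [-1.68619829  1.4337636  -0.03041217]
at [0.52169596 0.26441328 0.1110242 ] ang 160.70269286029384 r 0.05117948045847204 toolx 157.66401929593079
[0.01 0.03] -0.4
[0.02 0.06] -0.8
[0.04 0.09] -1.1
[0.05 0.12] -1.5
[0.06 0.15] -1.9
[0.08 0.18] -2.2
[0.09 0.21] -2.6
[0.1  0.24] -3.0
```

>>> move_arm(xyz=[[0.03,0.07,0],[0.05,0.14,0],[0.08,0.2,0],[0.08,0.2,0],[0.08,0.2,0],[0.08,0.2,0],[0.08,0.2,0],[0.08,0.2,0]], rot=[[0,0,-0.8],[0,0,-1.6],[0,0,-2.4],[0,0,-2.4],[0,0,-2.4],[0,0,-2.4],[0,0,-2.4],[0,0,-2.4]], grip=[0,0,0,0,0,0,0,0])

```text
clock: 12.3
tool_pos: [0.5223, 0.2662, 0.111]
tcp_rot: [-0.672, -3.066, 0.005]
ft_force: [-7.4, -8.6, 7.7]
grip_width: -0.003
finger_force: 6.1
```

```bash
python3 -c "
from h import *
ten();arc(155.5,153);
from m2 import *
c=optics.camera('side');a=fitwheel(c,(255,270,325,325));print(len(a),star(a)); ten()"
```

```text
clock 12.3 push 10.73978259777421 radial 3.732227023861277 Fz 7.672741889832948 ang 158.63137585602766 r 0.051254789976023944 tauz [-1.76569137  1.55986534  0.00265965]
at [0.5222687  0.26617555 0.11102466] ang 158.63137585602766 r 0.051254789976023944 toolx 155.27678770759874
[0.01 0.02] -0.3
[0.02 0.05] -0.6
[0.03 0.07] -0.9
[0.05 0.1 ] -1.2
[0.06 0.12] -1.6
[0.07 0.15] -1.9
[0.08 0.17] -2.2
[0.09 0.2 ] -2.5
67 (array([0.5637, 0.2532]), np.float64(59.432264354849956), np.float64(7.88354288794697))
clock 12.35 push 11.928663394777633 radial 4.112840013691631 Fz 7.975743608163792 ang 158.63554339714463 r 0.051256489449637135 tauz [-1.76763515  1.57331903 -0.04199665]
```

>>> move_arm(xyz=[[0.02,0.05,0],[0.03,0.09,0],[0.03,0.09,0],[0.03,0.09,0],[0.03,0.09,0],[0.03,0.09,0],[0.03,0.09,0],[0.03,0.09,0]], rot=[[0,0,-0.5],[0,0,-1],[0,0,-1],[0,0,-1],[0,0,-1],[0,0,-1],[0,0,-1],[0,0,-1]], grip=[0,0,0,0,0,0,0,0])

```text
clock: 13.15
tool_pos: [0.5225, 0.2669, 0.111]
tcp_rot: [-0.699, -3.059, 0.005]
ft_force: [-7.9, -9.8, 9.4]
grip_width: 0.0
finger_force: 6.4
```

```bash
python3 -c "
from h import *
ten();arc(155,168,2)"
```

```text
clock 13.15 push 12.091149992237098 radial 3.652304479184168 Fz 9.382572908827402 ang 157.83675562544727 r 0.05129900197494877 tauz [-1.87499289  1.65795071 -0.04008277]
at [0.52249134 0.26685238 0.11102091] ang 157.83675562544727 r 0.05129900197494877 toolx 154.2684021128667
[-0.21 -0.53] 6.5
[-0.36 -1.07] 13.0
```

About 12 N was held for over half a second, with a slope near 0.83 N/mm, which matches the washer. Back off, lift clear, and move towards the filter.

>>> move_arm(xyz=[[-0.21,-0.53,0],[-0.36,-1.07,0],[-0.36,-1.07,0],[-0.36,-1.07,3],[-0.36,-1.07,7],[-0.36,-1.07,11],[-2,-2,14],[-4,-4,15]], rot=[[0,0,6.5],[0,0,13],[0,0,13],[0,0,13],[0,0,13],[0,0,13],[0,0,13],[0,0,13]], grip=[0,0,0,0,0,0,0,0])

```text
clock: 13.95
tool_pos: [0.4856, 0.2317, 0.2647]
tcp_rot: [0.348, 3.117, 0.008]
ft_force: [-0.4, -0.9, -1.1]
grip_width: -0.002
finger_force: 0.0
```

```bash
python3 -c "
from h import *
from m2 import *
c=optics.camera('side');a=fitwheel(c,(255,270,325,325));print(len(a),star(a)); save(c,'s2.png',(240,210,400,350),3)
d=optics.camera('scene');a=fitwheel(d,(355,185,400,225));print(len(a),star(a)); ten()
print(readout.get_state()['tool_pos'])"
```

```text
108 (array([0.5681, 0.2502]), np.float64(67.60114621143067), np.float64(5.477420696495393))
87 (array([0.572 , 0.2459]), np.float64(66.57554571919616), np.float64(13.320904649320786))
clock 14.05 push 0.6354477244277604 radial 0.23366260582496998 Fz -0.18940020449448963 ang 192.71109976338954 r 0.08841363842060738 tauz [-0.04311444 -0.02040923  0.02320467]
[0.48375321 0.22804589 0.26369582]
```

View pics/s2.png

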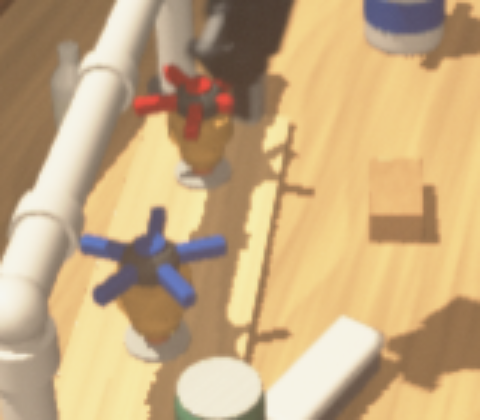

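The picture shows the blue wheel untouched at crop (150,262), with a free wheel phase of about 67°. That is 130° closed in all, with a springback of about 5 mm. The red wheel at crop (195,100) is still in place. Over to the filter button at about (0.471, -0.316).

>>> move_arm(xyz=[[0,-3,0],[0,-7,0],[0,-11.5,0],[0,-16,0],[0,-20.5,0],[-0.5,-25,0],[-0.5,-29.5,0],[-0.5,-34,0]], rot=[[0,0,0],[0,0,0],[0,0,0],[0,0,0],[0,0,0],[0,0,0],[0,0,0],[0,0,0]], grip=[0,0,0,0,0,0,0,0])

```text
clock: 14.85
tool_pos: [0.48, -0.1122, 0.2614]
tcp_rot: [0.349, 3.12, 0.001]
ft_force: [1.0, 0.2, 0.9]
grip_width: 0.001
finger_force: 0.0
```

>>> move_arm(xyz=[[0,-4,0],[0,-8,0],[-0.5,-12,0],[-0.5,-16,0],[-0.7,-18.5,0],[-0.7,-20,0],[-0.7,-20,0],[-0.7,-20,0]], rot=[[0,0,0],[0,0,0],[0,0,0],[0,0,0],[0,0,0],[0,0,0],[0,0,0],[0,0,0]], grip=[0,0,0,0,0,0,0,0])

```text
clock: 15.65
tool_pos: [0.4729, -0.3106, 0.2608]
tcp_rot: [-0.348, -3.122, -0.0]
ft_force: [0.3, -0.2, -0.2]
grip_width: -0.003
finger_force: 0.0
```

```bash
python3 - <<'E'
from h import *
from m import mask
c=optics.camera('wrist');save(c,'w2.png')
print(readout.get_state()['tool_pos'])
for n,k in(('wrist',c),('scene',optics.camera('scene')),('side',optics.camera('side'))):
    v,u=np.nonzero(mask(k,'red',(0,0,640,480)));p,ok=world(k,u,v);p=p[ok]
    p=p[np.hypot(p[:,0]-.471,p[:,1]+.316)<.03]
    if len(p): t=p[p[:,2]>np.percentile(p[:,2],60)];print(n,len(p),np.median(p,0),t.mean(0),(p.min(0)+p.max(0))/2)
E
```

```text
side bluewheel 1 px 272.0 287.0 med [0.6207 0.2304 0.105 ] lo [0.621 0.23  0.105] hi [0.621 0.23  0.105]
  circ 0.6206529140472412 0.2304457277059555 9.999999747378752e-05
scene bluewheel 117 px 373.8 203.2 med [0.5645 0.2367 0.11  ] lo [0.526 0.193 0.101] hi [0.576 0.287 0.123]
  circ 0.5570029020309448 0.23781834542751312 0.05676008015871048
side redwheel 100 px 311.5 241.4 med [0.5813 0.0159 0.1057] lo [ 0.55  -0.034  0.102] hi [0.652 0.038 0.116]
  circ 0.6045352220535278 0.01157617848366499 0.059953123331069946
scene redwheel 172 px 335.6 253.2 med [0.5967 0.0102 0.1094] lo [ 0.559 -0.04   0.101] hi [0.613 0.057 0.121]
  circ 0.6071402430534363 0.010010788217186928 0.060202695429325104
scene button 56 px 229.9 292.6 med [ 0.4729 -0.3193  0.1463] lo [ 0.463 -0.329  0.142] hi [ 0.485 -0.309  0.151]
side button 24 px 375.0 184.5 med [ 0.4687 -0.3127  0.1451] lo [ 0.46  -0.328  0.143] hi [ 0.478 -0.307  0.148]
scene aer [0.452 0.438 0.173]
scene carton [0.415 0.017 0.038]
scene scrub [0.423 0.274 0.044]
scene drops [ 0.765 -0.05   0.1  ]
scene det [ 0.683 -0.403  0.226]
scene spr [0.586 0.539 0.203]
side aer [0.448 0.439 0.168]
side scrub [0.423 0.273 0.038]
side carton [ 0.418 -0.003  0.035]
side drops [ 0.761 -0.04   0.09 ]
side sprnoz [0.601 0.539 0.212]
side spr [0.577 0.556 0.21 ]
[ 0.47298089 -0.30999197  0.26087019]
wrist 1172 [ 0.46812744 -0.31958428  0.14758455] [ 0.46910006 -0.32056708  0.14825042] [ 0.46915023 -0.32000917  0.14368929]
scene 56 [ 0.47257797 -0.31903586  0.14593998] [ 0.47163054 -0.31724627  0.1487433 ] [ 0.47169426 -0.31880419  0.14483719]
side 25 [ 0.46815813 -0.31381282  0.1458591 ] [ 0.46823995 -0.31354292  0.14696733] [ 0.46907878 -0.31612255  0.14578193]
```

View pics/w2.png

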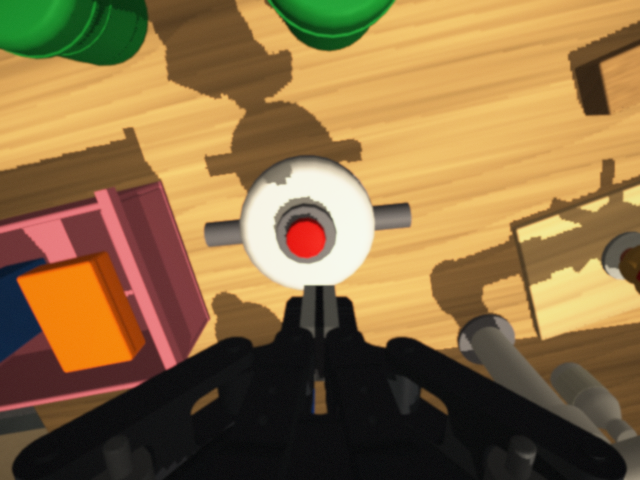

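The wrist view shows the white filter at (308,222) with the red button at (306,238), and the green pots well away at the top. The button centre is (0.470, -0.318) with its top near 0.148. Now centre and descend to just above it.

>>> move_arm(xyz=[[-0.3,-0.8,0],[-0.3,-0.8,-2],[-0.3,-0.8,-4],[-0.3,-0.8,-6],[-0.3,-0.8,-7.5],[-0.3,-0.8,-8.2],[-0.3,-0.8,-8.2],[-0.3,-0.8,-8.2]], rot=[[0,0,0],[0,0,0],[0,0,0],[0,0,0],[0,0,0],[0,0,0],[0,0,0],[0,0,0]], grip=[0,0,0,0,0,0,0,0])

```text
clock: 16.6
tool_pos: [0.4694, -0.3196, 0.1799]
tcp_rot: [0.346, 3.122, -0.001]
ft_force: [0.0, -0.2, -0.2]
grip_width: -0.004
finger_force: 0.0
```

>>> move_arm(xyz=[[0,0,-0.2],[0,0,-0.4],[0,0,-0.6],[0,0,-0.8],[0,0,-0.95],[0,0,-1.1],[0,0,-1.2],[0,0,-1.2]], rot=[[0,0,0],[0,0,0],[0,0,0],[0,0,0],[0,0,0],[0,0,0],[0,0,0],[0,0,0]], grip=[0,0,0,0,0,0,0,0])

```text
clock: 17.4
tool_pos: [0.4693, -0.3193, 0.1674]
tcp_rot: [0.346, 3.122, 0.0]
ft_force: [-0.2, 0.1, 3.6]
grip_width: 0.002
finger_force: 2.0
```

>>> move_arm(xyz=[[0,0,-0.1],[0,0,-0.2],[0,0,-0.3],[0,0,-0.4],[0,0,-0.5],[0,0,-0.5],[0,0,-0.5],[0,0,-0.5]], rot=[[0,0,0],[0,0,0],[0,0,0],[0,0,0],[0,0,0],[0,0,0],[0,0,0],[0,0,0]], grip=[0,0,0,0,0,0,0,0])

```text
clock: 18.2
tool_pos: [0.4694, -0.3195, 0.1656]
tcp_rot: [0.346, 3.12, 0.002]
ft_force: [-9.3, 7.3, 35.8]
grip_width: -0.001
finger_force: 17.9
```

Bottomed out. I'll ease to a moderate force and hold it down.

>>> move_arm(xyz=[[0,0,0.1],[0,0,0.2],[0,0,0.2],[0,0,0.2],[0,0,0.2],[0,0,0.2],[0,0,0.2],[0,0,0.2]], rot=[[0,0,0],[0,0,0],[0,0,0],[0,0,0],[0,0,0],[0,0,0],[0,0,0],[0,0,0]], grip=[0,0,0,0,0,0,0,0])

```text
clock: 19.0
tool_pos: [0.4693, -0.3193, 0.1659]
tcp_rot: [0.346, 3.121, 0.001]
ft_force: [-4.3, 4.0, 18.6]
grip_width: 0.0
finger_force: 9.6
```

>>> move_arm(xyz=[[0,0,0],[0,0,0],[0,0,0],[0,0,0],[0,0,0],[0,0,0],[0,0,0],[0,0,0]], rot=[[0,0,0],[0,0,0],[0,0,0],[0,0,0],[0,0,0],[0,0,0],[0,0,0],[0,0,0]], grip=[0,0,0,0,0,0,0,0])

```text
clock: 19.8
tool_pos: [0.4693, -0.3194, 0.1659]
tcp_rot: [0.346, 3.121, 0.001]
ft_force: [-4.4, 4.2, 19.0]
grip_width: 0.003
finger_force: 9.6
```

>>> move_arm(xyz=[[0,0,0.5],[0,0,1.5],[0,0,4],[0,0,7],[0,0,10],[0,0,12],[0,0,12],[0,0,12]], rot=[[0,0,0],[0,0,0],[0,0,0],[0,0,0],[0,0,0],[0,0,0],[0,0,0],[0,0,0]], grip=[0,0,0,0,0,0,0,0])

```text
clock: 20.6
tool_pos: [0.469, -0.3191, 0.2842]
tcp_rot: [0.345, 3.122, 0.0]
ft_force: [-0.7, -0.2, 0.1]
grip_width: 0.002
finger_force: 0.0
```

```bash
python3 - <<'E'
from h import *
from m2 import *
c=optics.camera('side');save(c,'s3.png');a=fitwheel(c,(255,270,325,325));print(len(a),star(a))
d=optics.camera('scene');save(d,'c3.png');print(readout.get_state()['ft_force'])
E
```

```text
114 (array([0.5686, 0.2499]), np.float64(67.61829008126479), np.float64(6.126752351817266))
[1.87723819 0.24662978 0.29563432]
```

View pics/c3.png

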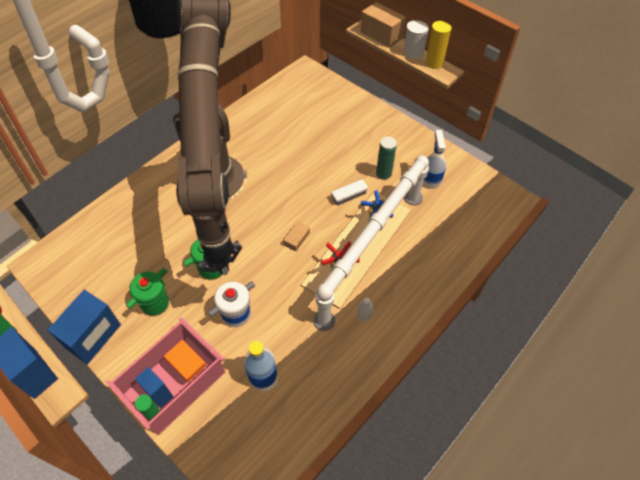

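The scene view shows everything standing as before, with the button up at (231,294). I'll check that the grey collar sits below the pressed button height, so the stop I felt was the button itself.

```bash
python3 - <<'E'
from h import *
c=optics.camera('wrist')
v,u=np.mgrid[0:480:1,0:640:1];p,ok=world(c,u.ravel(),v.ravel());im=c['img'].reshape(-1,3).astype(int)
red=(im[:,0]>150)&(im[:,1]<80)&ok&(np.hypot(p[:,0]-.47,p[:,1]+.319)<.03)
b=p[red];top=b[b[:,2]>np.percentile(b[:,2],50)];ctr=top[:,:2].mean(0);print('ctr',ctr,'top',np.percentile(top[:,2],[10,50,90]))
r=np.hypot(*(p[:,:2]-ctr).T);sel=ok&(p[:,2]>.1)&(p[:,2]<.16)
for a in range(0,50,2):
    k=sel&(r>a/1e3)&(r<=(a+2)/1e3)
    if k.sum(): print(a,k.sum(),np.percentile(p[k,2],[10,50,90]).round(4),np.median(im[k],0))
E
```

```text
ctr [ 0.46903587 -0.32049861] top [0.14774357 0.14812245 0.14877041]
0 22 [0.1468 0.1477 0.1484] [240.   36.   27.5]
2 65 [0.1471 0.1476 0.1484] [240.  37.  28.]
4 107 [0.1471 0.1479 0.1487] [239.  35.  26.]
6 152 [0.147  0.1478 0.1487] [239.  34.  26.]
8 198 [0.147  0.1478 0.1487] [238.  34.  26.]
10 236 [0.1467 0.1476 0.1484] [235.   32.5  24.5]
12 337 [0.1378 0.146  0.1478] [163.  40.  35.]
14 197 [0.1369 0.1377 0.1387] [117.  99.  91.]
16 327 [0.137  0.1378 0.1387] [143. 128. 119.]
18 395 [0.1369 0.1378 0.1386] [141. 131. 122.]
20 501 [0.1258 0.1367 0.1382] [123. 115. 103.]
22 261 [0.125  0.1259 0.1269] [165. 158. 137.]
24 366 [0.1248 0.1258 0.1266] [241.  240.5 225. ]
26 510 [0.1251 0.1258 0.1267] [247. 246. 233.]
28 545 [0.125  0.1258 0.1268] [247. 247. 234.]
30 579 [0.125  0.1259 0.1267] [247. 247. 234.]
32 619 [0.125  0.1258 0.1267] [247. 247. 234.]
34 652 [0.125  0.1258 0.1266] [247. 247. 234.]
36 692 [0.1249 0.1258 0.1266] [247. 247. 233.]
38 745 [0.1249 0.1258 0.1267] [247. 247. 233.]
40 763 [0.1249 0.1258 0.1267] [247. 247. 233.]
42 814 [0.1248 0.1257 0.1265] [247. 246. 232.]
44 816 [0.1244 0.1253 0.1262] [244. 238. 219.]
46 771 [0.1229 0.1241 0.1251] [229. 218. 192.]
48 746 [0.1205 0.1219 0.1233] [201.  186.  158.5]
```

The collar is 10 mm below the button top, so the 6 mm travel ended on the button's own stop, and the button is back up. Handing in.

```bash
python3 -c "
from plant import ticket
print(ticket.close_job())"
```

```text
the job is handed in; nothing more can be done
None
```

I shut the blue valve snug on its washer (about 12 N held for over half a second), then pressed the white filter's relief button fully down for more than a second and released it. The job is handed in with nothing else seen to have moved, but no verdict came back.

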